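# Gauge the twin pot riser

### The job

The tall pot is to stand level on two oak risers of equal height, and one of the pair already lies on the chopping board. Of the two risers lying on the tiles, slide the one of the same height under the gauge's raised foot, then push the gauge's knob down until the foot rests on about the middle of the flat-lying wood with its spring about half pressed in, never driven to its stop, and leave it so. Leave everything else where it is.

Things in the scene. Friction and masses are not known exactly. Their poses are not given: they have to be found in the camera images.
- gauge: Height gauge fixed to the tiles: origin on the tiles straight below the foot. Its x axis points away from the robot to a steel column (22 mm thick, 282 mm high, axis at x = 115 mm) on a base 25 mm high, 100 mm wide, whose front face is at x = 65 mm; nothing stands on the tiles under the foot.
- carriage (a joint): Aluminium arm, 36 mm wide, that slides down the column; value = metres lowered from its top position (0 to 0.095). It is stiff and stays where it is left; about 5 to 9 N on the knob moves it down. Its underside is 150 mm above the tiles at 0, minus the value. The foot's face is at 0.110 - carriage + foot metres above the tiles, which is the height it reads.
- foot (a joint): Round steel foot, 24 mm across, on a 10 mm shaft, hanging below the carriage; value = metres it is pushed up into the carriage against its spring, 0 (free) to 0.020 (stop). Visible as the gap between the foot's face and the carriage's underside: 40 mm when free, 30 mm when half pressed in.
- foot_face (a point): Centre of the foot's flat underside.
- knob_top (a point): Centre of the flat top of the black push knob, 44 mm across, on the carriage straight above the foot; 200 mm above the tiles minus the carriage value.
- board: Thick wooden chopping board, 280 x 240 x 40 mm, fixed, at the left; origin at the centre of its underside.
- low_a: Plain pale oak slab, 150 x 90 mm and 30 mm high, lying flat, long side along its x; origin at the centre of its underside. One of the two risers lying on the tiles, left or right in front of the gauge, long side roughly sideways (along world y).
- tall_a: Plain pale oak slab, 150 x 90 mm and 48 mm high, lying flat, long side along its x; origin at the centre of its underside. One of the two risers lying on the tiles, left or right in front of the gauge, long side roughly sideways (along world y).
- low_b: Plain pale oak slab, 150 x 90 mm and 30 mm high, lying flat, long side along its x; origin at the centre of its underside. One of the two raised risers: it lies either on the chopping board or on the tiled step; not to be moved.
- tall_b: Plain pale oak slab, 150 x 90 mm and 48 mm high, lying flat, long side along its x; origin at the centre of its underside. One of the two raised risers: it lies either on the chopping board or on the tiled step; not to be moved.
- jar: Glass spice jar with a steel clamp lid, 72 mm across, 100 mm high; origin under its centre. Bystander.
- bowl: White ceramic rice bowl, 116 mm across, 60 mm high; origin under its centre. Bystander.
- scoop: Blue plastic measuring scoop, cup 62 mm across, 36 mm high, handle to its -x, 155 mm long; origin under the cup. Bystander.
- ramekin: Small white ceramic cup, 72 mm across, 40 mm high, in front of the gauge; origin under its centre. Bystander.
Not all that is in view belongs to the job. Leave any turquoise look-alike of the low_a alone.

How it is judged:
By the outcome, as a careful person would: the job done as asked, in the order asked, and still so for the second after the job is handed in, with the robot touching nothing.
It also fails if it takes over 72 s, if anything falls off the work surface, if the arm or the gripper's body presses on something with over 40 N, if the wrist force passes 120 N, or if a joint passes its speed limit or range.

### The arm

A 7-joint arm with a two-finger parallel gripper is mounted at the origin on the work surface. World frame = base frame: x ahead of the robot, y to its left, z up, the work surface at z = 0. Lengths are in m, angles in rad, forces in N, time in s.
With the tool pointing down it reaches from about 0.425 to 0.825 m from the base axis. Payload 3.6 kg.
Tool frame: the origin (TCP) lies midway between the tips of the shut fingers; the grasp point (between the pads) lies 19 mm behind it; z points along the fingers, y is the line along which they close (so a half turn about z gives the same grasp; the last joint's range is limited). The gripper opens to 85 mm and grips with 20 to 120 N. Pads are 22 mm wide; open, the fingers measure 114 mm over their backs; the gripper's body (76 mm by 85 mm) begins 54 mm behind the grasp point. The pads swing forward as they close: fully open they stand 13 mm farther back than shut.
Start: joints at [-0.026, 0.615, -0.013, 1.423, 0.008, 1.103, -0.04], TCP at [0.65, 0, 0.231] pointing down, gripper open.
Joint ranges: [-3.12, 3.12], [-0.3, 2.06], [-1.34, 1.32], [0.26, 2.42], [-1.36, 4.5], [0.01, 1.98], [-2.84, 2.84]. Speed limits (rad/s): [2.79, 2.79, 3.14, 3.14, 3.14, 3.14, 3.14].

### API

Orientations are given as a unit quaternion [w, x, y, z].
In Python, from rig import r gives the robot as it stands. Calls block until the motion is done:
- r.goto(position, orientation): joint-space move of the TCP to a pose.
- r.move_l(position, rotation=None, speed=0.15, until_force=None): straight line of the TCP; rotation=None keeps the orientation; speed is the mean speed in m/s. With until_force (N) it stops when the force on the tool has changed by that much, and returns True; else False.
- r.movej(angles): joint-space move.
- r.move_gripper(opening, effort=None): finger opening in m; effort is the grip in N (None keeps the last); returns when the fingers have stopped.
- r.dwell(seconds).
- r.ik(position, orientation): joint angles nearest the present ones, or None.
- r.sense(): the state.
- r.camera(name): name is "scene" or "side" or "wrist"; returns a dict with "pixels" (384x512x3 uint8, red, green, blue), "depth" (384x512 float32, m along the optical axis (not along the pixel's ray), 0 where there is no reading), "K" (3x3 intrinsics, pixels), "view" (4x4, takes a point from world to camera coordinates); the wrist camera has in their place "hand_eye" (4x4, takes a point from camera to tool coordinates, whose origin is the TCP and whose axes are the flange's). Camera axes: x right, y down, z forward; pixel columns grow to the right and rows downward; lengths in m; the calibration is good to about 2 mm. The wrist camera is an equidistant fisheye: a pixel r from the principal point sees the ray r / f radians off the axis. A picture is of the moment at which its call begins: read the wrist's pose just before it.
A pose or a line that the arm cannot do raises r.Unreachable and nothing moves.
- r.close_job(): hands the job in; it is judged then, once.
The state is a dict: "time": time; "q": joint angles; "joint_vel": joint speeds; "joint_efforts": joint torques, N m; "tool_pos": TCP position; "tcp_rot": TCP orientation; "contact_force": force on the tool from outside, world axes, zero at the start; "ft_torque": the same for the moment, N m; "opening": finger opening in m; "gripper_force": force on a finger pad.
Only numpy, scipy, OpenCV 4.12 (cv2) and the standard library are available. Lean on these libraries where they do the work, as an engineer would, in place of code of your own. Each camera call takes 0.05 s, during which the arm holds its last target. There are 200 camera calls.

## Working session

There is one attempt and no reset: what is moved stays moved. The work goes in short steps, each a Python script; the robot and the scene stay as the last script left them, time stands still between calls to the robot, and variables do not carry over. Pictures are saved under pics/ and viewed, at most 10 in all, crops included, and the job is handed in when it is done.

```bash
ls; mkdir -p pics
cat > h.py <<'E'
import numpy as np, cv2
from rig import r
def cast(c,u,v,d=None,z=None):
    K=c["K"];V=np.linalg.inv(c["view"]);ray=np.stack([(np.asarray(u)-K[0,2])/K[0,0],(np.asarray(v)-K[1,2])/K[1,1],np.ones(np.shape(u))],-1)
    if d is None:
        w=ray@V[:3,:3].T; d=(z-V[2,3])/w[...,2]
    return (ray*np.asarray(d)[...,None])@V[:3,:3].T+V[:3,3]
def save(n,im): cv2.imwrite("pics/"+n,cv2.cvtColor(im,cv2.COLOR_RGB2BGR))
E
python3 - <<'E'
from h import *
for n in("scene","side"):
    c=r.camera(n); np.savez(n+".npz",**c); save(n+".png",c["pixels"]); print(n,c["K"],c["view"],(c["depth"]>0).mean())
s=r.sense();print(s["time"],s["tcp_rot"],s["tool_pos"])
E
```

```text
pics
scene [[417.33829376   0.         254.82467828]
 [  0.         417.33829376 194.95284775]
 [  0.           0.           1.        ]] [[ 0.79320715  0.60852373 -0.02283186 -0.41629742]
 [ 0.37704932 -0.52023266 -0.7662844  -0.0935433 ]
 [-0.47818012  0.59921353 -0.64209573  1.8170641 ]
 [ 0.          0.          0.          1.        ]] 0.99566650390625
side [[390.04165357   0.         258.64917924]
 [  0.         390.04165357 187.63408729]
 [  0.           0.           1.        ]] [[ 0.8062699  -0.5913429  -0.01557014 -0.44521383]
 [-0.38877623 -0.5098738  -0.76738631  0.30542816]
 [ 0.44584964  0.62477378 -0.64099596  1.45464101]
 [ 0.          0.          0.          1.        ]] 0.9948933919270834
0.1 [-0.00083228  0.70708439  0.70712818 -0.00083814] [6.49313644e-01 1.89708359e-05 2.30233732e-01]
```

View pics/scene.png

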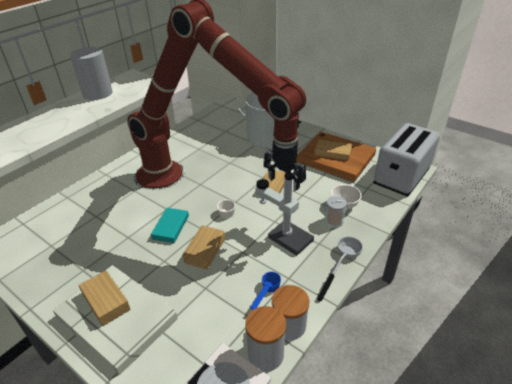

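View pics/side.png

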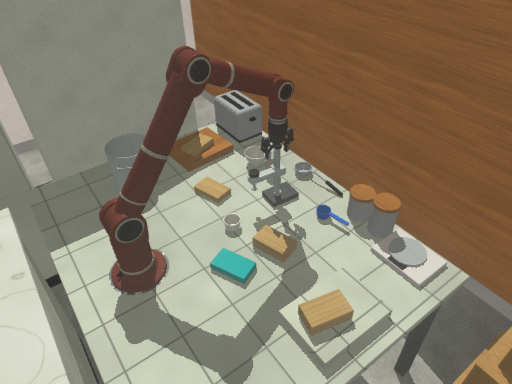

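The scene view shows two risers on the tiles, at (275,180) (mostly hidden by the arm) and (204,246). The board riser is at (333,148), the step riser at (104,297) and the turquoise decoy at (170,225). The ramekin is at (226,209), and the gauge base is at (291,237) with its knob at about (262,184). In the side view the risers are at (212,189) and (275,242), the board riser at (198,145), the step riser at (326,312), the decoy at (233,265), the ramekin at (232,223) and the knob at (254,173). Next I'll measure heights.

```bash
cat > m.py <<'E'
from h import *
seeds={"scene":{"L":(275,182),"R":(204,240),"board":(330,150),"step":(104,290)},"side":{"L":(212,188),"R":(275,240),"board":(198,141),"step":(326,306)}}
if __name__=="__main__":
  for n in seeds:
    c=dict(np.load(n+".npz")); im=c["pixels"]; v,u=np.mgrid[:384,:512]; P=cast(c,u,v,c["depth"])
    hsv=cv2.cvtColor(im,cv2.COLOR_RGB2HSV); oak=(hsv[...,0]>8)&(hsv[...,0]<26)&(hsv[...,1]>85)&(hsv[...,2]>60)
    N=np.cross(np.gradient(P,axis=1),np.gradient(P,axis=0)); 
    for k,(a,b) in seeds[n].items():
        z0=P[b,a,2]
        m=(oak&(abs(P[...,2]-z0)<.012)&(np.hypot(P[...,0]-P[b,a,0],P[...,1]-P[b,a,1])<.13)).astype(np.uint8)
        _,l=cv2.connectedComponents(m)
        if l[b,a]==0: print(n,k,"seed off",hsv[b,a]);continue
        Q=P[l==l[b,a]]; h=np.median(Q[:,2]); Q=Q[abs(Q[:,2]-h)<.006]
        # surrounding plane: points near but low
        ring=P[(np.hypot(P[...,0]-Q[:,0].mean(),P[...,1]-Q[:,1].mean())<.12)&(P[...,2]<h-.015)&~cv2.dilate(oak.astype(np.uint8),np.ones((5,5))).astype(bool)]
        R=cv2.minAreaRect((Q[:,:2]*1000).astype(np.float32))
        print(n,k,len(Q),"top %.4f"%h,"sup",np.round(np.percentile(ring[:,2],[10,50,90]),4),"rect",np.round(R[0],1),np.round(R[1],1),round(R[2],1))
    # gauge: dark knob / dark base, ramekin
    for nm,m in (("dark",(hsv[...,2]<70)&(P[...,0]>.45)&(P[...,0]<.95)&(abs(P[...,1])<.25)&(P[...,2]<.215)),("column",(P[...,2]>.20)&(P[...,2]<.29)&(P[...,0]>.6)&(abs(P[...,1])<.25)&(hsv[...,1]<60))):
        nn,l,st,_=cv2.connectedComponentsWithStats(m.astype(np.uint8))
        for i in range(1,nn):
            if st[i,4]>40: q=P[l==i]; print(n,nm,st[i].tolist(),np.round(np.median(q,0),3),np.round(q.min(0),3),np.round(q.max(0),3))
    s=np.hstack([cv2.resize(im[x:x+90,y:y+120],(400,300),interpolation=cv2.INTER_CUBIC) for x,y in (((150,210),(200,150)) if n=="scene" else ((145,175),(195,215)))]); save("crop_"+n+".png",s)
E
python3 m.py; python3 -c "
import cv2,numpy as np
cv2.imwrite('pics/crops.png',np.vstack([cv2.imread('pics/crop_scene.png'),cv2.imread('pics/crop_side.png')]))"
```

```text
scene L 231 top 0.0314 sup [-0.0016  0.0014  0.0046] rect [450.7 221.9] [ 82.4 131.1] 19.5
scene R 792 top 0.0495 sup [-0.0011  0.002   0.005 ] rect [ 473.4 -219.1] [ 88.  149.4] 16.2
scene board 413 top 0.0706 sup [-0.002   0.0006  0.0026] rect [552.2 525.6] [151.5 100.4] 21.2
scene step 1247 top 0.0898 sup [0.0386 0.0419 0.0445] rect [ 400. -572.] [ 89.  151.1] 76.6
scene dark [257, 179, 12, 11, 99] [0.552 0.014 0.191] [ 0.532 -0.003  0.165] [0.568 0.038 0.197]
scene dark [268, 230, 45, 25, 293] [ 0.677 -0.036  0.022] [ 0.611 -0.052 -0.001] [0.75  0.044 0.033]
scene dark [317, 273, 17, 28, 148] [ 0.894 -0.119  0.025] [ 0.884 -0.165  0.007] [ 0.904 -0.068  0.041]
scene column [269, 169, 6, 11, 41] [ 0.605 -0.006  0.27 ] [ 0.6   -0.017  0.248] [0.608 0.008 0.289]
scene column [283, 173, 9, 24, 156] [0.664 0.002 0.24 ] [ 0.645 -0.007  0.2  ] [0.675 0.016 0.286]
scene column [293, 181, 7, 10, 55] [ 0.699 -0.009  0.267] [ 0.69  -0.016  0.246] [0.708 0.005 0.289]
side L 405 top 0.0307 sup [-0.0024  0.0012  0.0047] rect [445.9 216.1] [ 92.3 149.2] 16.5
side R 603 top 0.0489 sup [-0.0022  0.0014  0.0048] rect [ 467.9 -217.6] [ 92.6 147.1] 15.4
side board 302 top 0.0705 sup [-0.0031  0.0008  0.0036] rect [548.6 526.1] [154.1  96.8] 19.3
side step 1188 top 0.0887 sup [0.0063 0.0403 0.0435] rect [ 394.2 -569.8] [ 89.2 148.5] 76.7
side dark [326, 182, 16, 14, 43] [ 0.886 -0.122  0.026] [ 0.877 -0.162  0.008] [ 0.895 -0.076  0.039]
side column [274, 143, 8, 21, 119] [0.653 0.005 0.249] [ 0.642 -0.005  0.201] [0.674 0.022 0.288]
side column [284, 142, 6, 10, 42] [ 0.692 -0.004  0.266] [ 0.686 -0.014  0.243] [0.704 0.012 0.29 ]
```

View pics/crops.png

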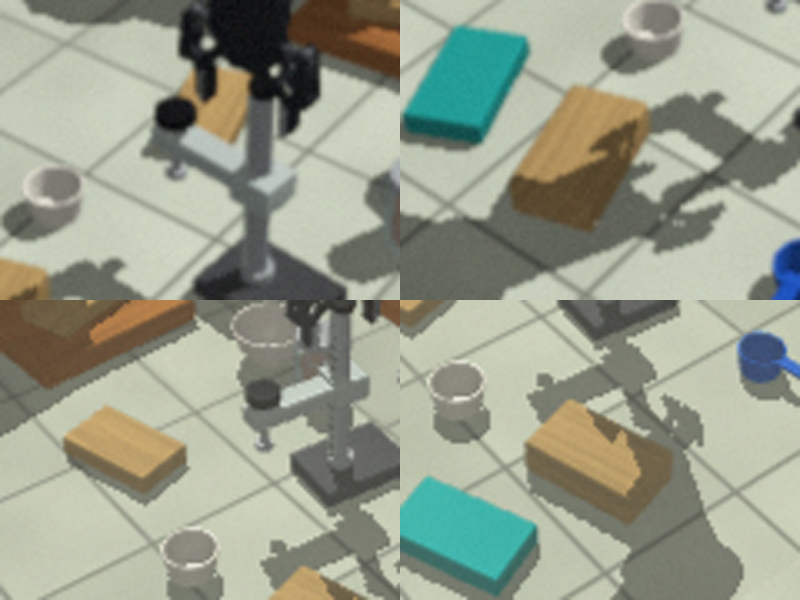

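The L riser's top is 30–31 mm, the R riser's is 49 mm, the board riser stands 30 mm above the 40 mm board, and the step riser 48 mm above its step. The crop shows L at scene (275,182) / side (212,188) as a thin pale oak slab and R as thick; the decoy is turquoise. So low_a is L.

The gauge column sits between the open fingers, so I'll lift straight up first. Then I'll get clear and measure the gauge and ramekin.

```bash
cat >> h.py <<'E'
from scipy.spatial.transform import Rotation as Ro
def down(a):
    "tool z down, closing line (tool y) along heading a (rad)"
    y=np.array([np.cos(a),np.sin(a),0]);z=np.array([0,0,-1.]);q=Ro.from_matrix(np.stack([np.cross(y,z),y,z],1)).as_quat()
    return q[[3,0,1,2]]
E
python3 - <<'E'
from h import *
s=r.sense();p=np.array(s["tool_pos"])
r.move_l(p+[0,0,.12],speed=.2)
for a in (np.pi/2,-np.pi/2):
    q=r.ik([.40,.20,.25],down(a)); print(a,q)
c=[(a,r.ik([.40,.20,.25],down(a))) for a in (np.pi/2,-np.pi/2)]
a,q=min([x for x in c if x[1] is not None],key=lambda x:np.abs(np.array(x[1])-r.sense()["q"]).max())
r.movej(q)
print("chosen",a,r.sense()["time"],r.sense()["tool_pos"])
for n in("scene","side"):
    c=r.camera(n); np.savez(n+".npz",**c); im=c["pixels"]
    v,u=np.mgrid[:384,:512]; P=cast(c,u,v,c["depth"]); hsv=cv2.cvtColor(im,cv2.COLOR_RGB2HSV)
    # ramekin/knob/column/carriage by depth region
    for nm,m in (("knob",(P[...,2]>.192)&(P[...,2]<.21)&(P[...,0]>.5)&(P[...,0]<.6)&(abs(P[...,1])<.1)),
                 ("column",(P[...,2]>.18)&(P[...,2]<.28)&(P[...,0]>.6)&(P[...,0]<.75)&(abs(P[...,1])<.1)),
                 ("base",(P[...,2]>.02)&(P[...,2]<.035)&(P[...,0]>.57)&(P[...,0]<.8)&(abs(P[...,1])<.1)),
                 ("obst",(P[...,2]>.018)&(P[...,2]<.12)&(P[...,0]>.33)&(P[...,0]<.85)&(P[...,1]>-.1)&(P[...,1]<.4))):
        nn,l,st,_=cv2.connectedComponentsWithStats(m.astype(np.uint8))
        for i in range(1,nn):
            if st[i,4]>30: q=P[l==i]; R=cv2.minAreaRect((q[:,:2]*1000).astype(np.float32));print(n,nm,st[i].tolist(),np.round(q.mean(0),3),np.round(q.min(0),3),np.round(q.max(0),3),np.round(R[0]),np.round(R[1]),round(R[2]))
    save(n+"2.png",cv2.resize(im[100:300,130:400],(540,400)))
import cv2
a=cv2.imread("pics/scene2.png");b=cv2.imread("pics/side2.png")
cv2.imwrite("pics/both2.png",cv2.resize(np.hstack([a[:,:400],b[:,60:460]]),(800,400)))
E
```

```text
1.5707963267948966 [-0.18575018  0.30519631 -0.42675711  1.94071746  0.15608188  0.92746681
  0.88172217]
-1.5707963267948966 [-0.70877273  0.28606601  0.25485886  1.95530182 -0.09016212  0.91096369
 -1.97928834]
chosen 1.5707963267948966 2.1083 [0.40129783 0.19945329 0.24999683]
scene knob [256, 178, 13, 9, 52] [0.549 0.017 0.194] [ 0.529 -0.001  0.192] [0.569 0.04  0.197] [550.  19.] [40. 39.] 82
scene column [283, 176, 10, 26, 193] [0.662 0.003 0.229] [ 0.646 -0.007  0.18 ] [0.676 0.014 0.28 ] [662.   2.] [30. 18.] 16
scene base [268, 221, 46, 31, 686] [0.687 0.    0.026] [ 0.609 -0.049  0.02 ] [0.749 0.061 0.035] [678.   6.] [102. 139.] 85
scene obst [263, 169, 23, 24, 334] [0.452 0.23  0.031] [0.388 0.168 0.018] [0.508 0.294 0.041] [447. 225.] [ 91. 136.] 16
scene obst [323, 184, 38, 41, 931] [0.753 0.227 0.06 ] [0.687 0.138 0.018] [0.802 0.345 0.105] [755. 243.] [113. 206.] 15
scene obst [216, 199, 19, 17, 184] [ 0.4   -0.021  0.032] [ 0.366 -0.06   0.018] [0.438 0.015 0.049] [401. -22.] [70. 74.] 27
scene obst [259, 198, 7, 6, 31] [0.549 0.016 0.111] [0.538 0.008 0.104] [0.559
[... 438 characters left out ...]
.653 0.006 0.231] [ 0.641 -0.005  0.183] [0.672 0.023 0.28 ] [655.   5.] [22. 29.] 46
side base [262, 181, 37, 24, 401] [0.673 0.002 0.026] [ 0.605 -0.046  0.02 ] [0.748 0.065 0.035] [676.   8.] [106. 139.] 86
side obst [244, 146, 30, 24, 447] [0.743 0.251 0.058] [0.687 0.143 0.018] [0.804 0.344 0.102] [754. 247.] [116. 195.] 13
side obst [194, 177, 37, 24, 483] [0.445 0.211 0.03 ] [0.387 0.135 0.018] [0.51  0.301 0.039] [447. 217.] [ 98. 155.] 15
side obst [262, 177, 37, 28, 527] [0.668 0.003 0.036] [ 0.605 -0.046  0.018] [0.748 0.065 0.12 ] [676.   8.] [106. 139.] 86
side obst [223, 213, 18, 17, 153] [ 0.402 -0.017  0.032] [ 0.365 -0.055  0.018] [0.438 0.017 0.046] [401. -19.] [74. 68.] 75
```

View pics/both2.png

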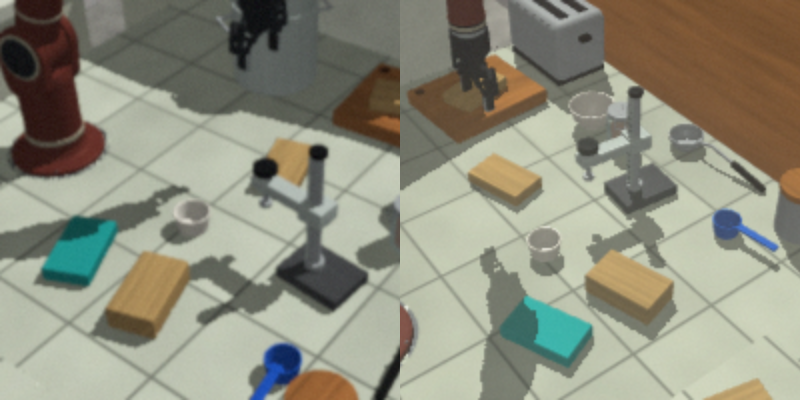

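The gauge foot and knob axis is at about (0.548, 0.018) with yaw about -5°, from the base rectangle and the knob-to-base line. The ramekin is at (0.40, -0.02) and the jar and bowl start at x ≥ 0.687. In the left panel low_a is at (290,160), beyond the knob, and in the right panel at (505,178), with a clear way to the gauge.

First push: two spread fingers on the near long face. That squares the slab to the gauge and brings it to the right x.

```bash
cat > slab.py <<'E'
from h import *
def slab(n="side",box=(.40,.72,-.12,.36)):
    c=r.camera(n); im=c["pixels"]; v,u=np.mgrid[:384,:512]; P=cast(c,u,v,c["depth"]); hsv=cv2.cvtColor(im,cv2.COLOR_RGB2HSV)
    m=(hsv[...,0]>8)&(hsv[...,0]<26)&(hsv[...,1]>75)&(P[...,2]>.022)&(P[...,2]<.038)&(P[...,0]>box[0])&(P[...,0]<box[1])&(P[...,1]>box[2])&(P[...,1]<box[3])
    nn,l,st,_=cv2.connectedComponentsWithStats(m.astype(np.uint8)); i=1+st[1:,4].argmax(); q=P[l==i]
    R=cv2.minAreaRect((q[:,:2]*1000).astype(np.float32)); print(n,len(q),np.round(R[0]),np.round(R[1]),round(R[2],1),"z",np.round(np.median(q[:,2]),4)); return im
E
python3 - <<'E'
from slab import *
th=np.radians(-5);u=np.array([np.cos(th),np.sin(th)]);o=down(th+np.pi/2)
S=np.array([.566,.217]);E=S-u*.056;B=E-u*.145
print(B,E,np.hypot(*B))
r.move_gripper(.06)
r.goto([*B,.10],o); r.move_l([*B,.007],speed=.1)
r.move_l([*E,.007],speed=.07)
print(r.sense()["contact_force"],r.sense()["tool_pos"])
r.move_l([*(E-u*.03),.007],speed=.1)
r.move_l([*(E-u*.03),.16],speed=.2)
slab("scene");im=slab("side");save("p1.png",im)
print(r.sense()["time"])
E
```

```text
[0.36576487 0.2345183 ] [0.5102131  0.22188072] 0.43449139464049014
[-1.00386444 -0.67290721 -0.98455771] [0.51010199 0.22194109 0.00696098]
scene 254 [570. 220.] [92. 88.] 84.3 z 0.0313
side 410 [561. 194.] [156.  89.] 84.8 z 0.0308
8.0333
```

View pics/p1.png

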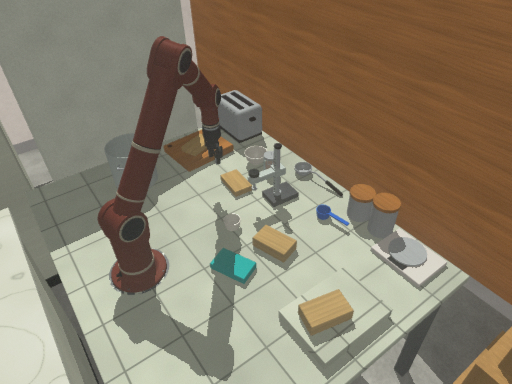

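The slab is now square to the gauge: it sits at side pixel (237,183), about (0.563, 0.195), yaw about -5°, lined up with the foot. Next is the end push under the foot.

Run:
```python
from slab import *
th=np.radians(-5);u=np.array([np.cos(th),np.sin(th)]);w=np.array([-u[1],u[0]])
F=np.array([.5475,.0175])
H=r.camera("wrist")["hand_eye"];print("cam",H[:3,3])
qs={}
B=F+w*(.178+.12)
for a in (th,th+np.pi):
    qs[a]=r.ik([*B,.16],down(a)); print(a,qs[a] is not None and np.round(qs[a],2), "cam side world y", (Ro.from_quat(down(a)[[1,2,3,0]]).as_matrix()@H[:3,3]).round(3))
q0=np.array(r.sense()["q"])
a=min([k for k in qs if qs[k] is not None],key=lambda k:(H[0,3]*np.sin(0) )+abs(np.array(qs[k])-q0).max())
r.move_gripper(.045)
r.goto([*B,.16],down(a)); r.move_l([*B,.007],speed=.15)
hit=r.move_l([*(F+w*.092),.007],speed=.06)
print(r.sense()["contact_force"],r.sense()["tool_pos"],r.sense()["time"])
slab("scene");im=slab("side");save("p2.png",im[90:270,130:370])
```

```text
cam [ 0.07253279 -0.00079513 -0.14251122]
-0.08726646259971647 [-0.57  0.69  0.05  1.5  -0.04  0.96 -0.59] cam side world y [0.006 0.072 0.143]
3.0543261909900767 [-0.1   0.82 -0.82  1.48  0.64  1.12  2.01] cam side world y [-0.006 -0.072  0.143]
[0.73935859 2.00247629 0.56042473] [0.5555563  0.10932916 0.00704773] 14.3083
scene 658 [552.  20.] [152.  88.] 85.9 z 0.0314
side 491 [545.  23.] [155.  90.] 85.8 z 0.0309
```

View pics/p2.png

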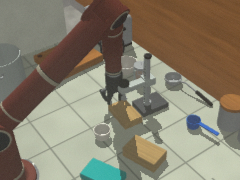

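The slab is under the foot, centred about 4 mm short along y. I'll nudge it 4 mm, retreat, and press the knob.

Run:
```python
from slab import *
th=np.radians(-5);u=np.array([np.cos(th),np.sin(th)]);w=np.array([-u[1],u[0]])
F=np.array([.5475,.0175]);o=down(th)
r.move_l([*(F+w*.088),.007],speed=.03)
r.move_l([*(F+w*.14),.007],speed=.1)
r.move_l([*(F+w*.14),.27],speed=.2)
slab("scene");slab("side")
r.move_gripper(0.0)
r.move_l([*F,.27],speed=.15)
r.move_l([*F,.215],speed=.1)
f0=np.array(r.sense()["contact_force"])
print(r.move_l([*F,.190],speed=.015,until_force=3))
z0=r.sense()["tool_pos"][2]; print("contact z",z0,f0,r.sense()["contact_force"])
for d in (.03,.06,.078,.081,.084,.087):
    r.move_l([*F,.200-d],speed=.03); s=r.sense(); print(d,s["tool_pos"][2],np.round(np.array(s["contact_force"])-f0,2))
print(s["time"])
slab("scene");im=slab("side")
a=r.camera("scene")["pixels"]
save("p3.png",np.hstack([cv2.resize(a[155:255,215:315],(400,400),interpolation=cv2.INTER_CUBIC),cv2.resize(im[135:215,220:300],(400,400),interpolation=cv2.INTER_CUBIC)]))
```

```text
scene 688 [551.  13.] [152.  90.] 84.1 z 0.0311
side 497 [545.  16.] [151.  91.] 84.8 z 0.0308
True
contact z 0.19132408505852339 [ 0.2022142  -0.47385417 -0.75951843] [-0.66967154  0.29926185  4.37807715]
0.03 0.1697889817043526 [0.2  0.32 2.04]
0.06 0.13987360252163286 [0.06 0.47 3.14]
0.078 0.12172327240635904 [0.86 0.66 1.42]
0.081 0.11892796085729895 [-0.3  -0.42  3.56]
0.084 0.11612030250601708 [-0.39  0.14  4.5 ]
0.087 0.11318358089922803 [-0.64 -0.72  4.82]
24.1333
scene 416 [548. -15.] [93. 90.] 86.0 z 0.0313
side 395 [546.  17.] [155.  93.] 85.5 z 0.0307
```

View pics/p3.png

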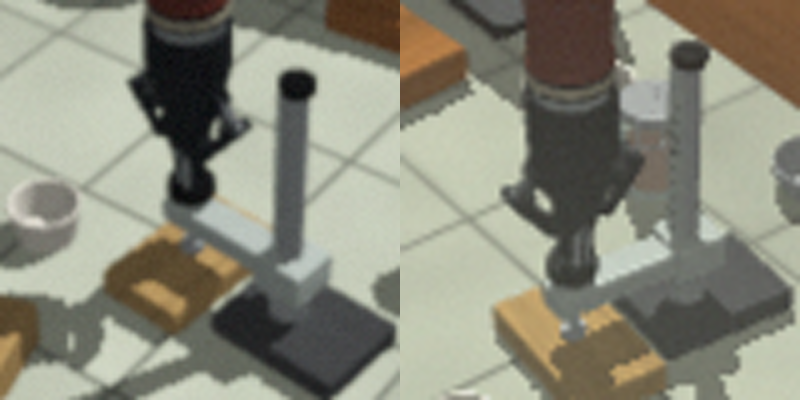

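In both panels the foot stands on the slab near its middle, at scene crop (190,243) and side crop (572,328), with a short shaft visible. I'll press to knob height 0.110 m, retract and measure.

```bash
cat > chk.py <<'E'
from slab import *
for n in("scene","side"):
    slab(n); c=r.camera(n); im=c["pixels"]; v,u=np.mgrid[:384,:512]; P=cast(c,u,v,c["depth"]); hsv=cv2.cvtColor(im,cv2.COLOR_RGB2HSV)
    near=np.hypot(P[...,0]-.5475,P[...,1]-.0175)
    k=(near<.015)&(P[...,2]>.09)&(P[...,2]<.125); print(n,"knob top z",np.round(np.percentile(P[k][:,2],[10,50,90]),4),k.sum(), "xy",P[(near<.03)&(P[...,2]>.095)&(hsv[...,2]<70)].mean(0).round(4))
    a=(P[...,0]>.575)&(P[...,0]<.63)&(abs(P[...,1]-.012)<.012)&(P[...,2]>.06)&(P[...,2]<.11); print(" arm top z",np.round(np.percentile(P[a][:,2],[10,50,90]),4))
    # rows of foot/carriage along gauge axis
    p=c["view"]@[.5475,.0175,.03,1];p2=c["view"]@[.5475,.0175,.06,1];K=c["K"];f=lambda p:(K[:2,:2]@(p[:2]/p[2])+K[:2,2]).round(1)
    print(" slab-contact px",f(p)," underside(.06) px",f(p2))
    x,y=f(p2).astype(int); save("z_"+n+".png",cv2.resize(im[y-30:y+30,x-30:x+30],(400,400),interpolation=cv2.INTER_CUBIC))
print(r.sense()["time"])
cv2.imwrite("pics/z.png",np.hstack([cv2.imread("pics/z_scene.png"),cv2.imread("pics/z_side.png")]))
E
python3 - <<'E'
from h import *
F=np.array([.5475,.0175])
r.move_l([*F,.1095],speed=.02); s=r.sense(); print(s["tool_pos"],s["contact_force"])
r.move_l([*F,.30],speed=.15)
w=np.array([.087,.996]); r.move_l([*(F+w*.16),.30],speed=.2)
E
python3 chk.py
```

```text
[0.54751588 0.01749511 0.10976315] [-1.16792093 -1.56477217  5.92628903]
scene 402 [548. -16.] [93. 91.] 88.9 z 0.0311
scene knob top z [0.1061 0.1109 0.1137] 39 xy [0.5513 0.0131 0.1086]
 arm top z [0.077  0.0854 0.0881]
 slab-contact px [262.4 216.8]  underside(.06) px [262.3 210.8]
side 388 [544.  19.] [157.  91.] 88.0 z 0.0307
side knob top z [0.1071 0.1112 0.1141] 28 xy [0.5371 0.005  0.1048]
 arm top z [0.0673 0.0831 0.0875]
 slab-contact px [255.3 201.6]  underside(.06) px [255.1 196.4]
27.175
```

View pics/z.png

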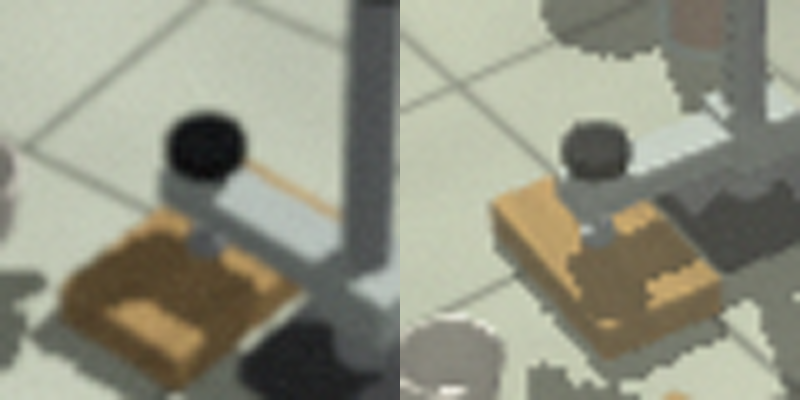

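The knob top reads about 0.110 m in both views, so the foot is pressed in about 10 mm. The foot sits near the slab's middle (scene crop (205,243), side crop (597,233)), the slab is flat, and the arm is clear.

```bash
python3 -c "
from rig import r
print(r.close_job())"
```

```text
the job is handed in; nothing more can be done
None
```

I slid the 30 mm riser (low_a) under the gauge and pushed the knob down until the foot rested near the slab's middle, spring about half pressed in (about 10 of 20 mm by camera). The job is handed in at about 27 s on the robot's clock, with the arm clear and nothing else deliberately moved.

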